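# Dial open the gouge lockbox

## Robot

A 7-joint arm with a two-finger parallel gripper is mounted at the origin on the work surface. World frame = base frame: x ahead of the robot, y to its left, z up, the work surface at z = 0. Lengths are in m, angles in rad, forces in N, time in s.
With the tool pointing down it reaches from about 0.425 to 0.825 m from the base axis. Payload 3.6 kg.
Tool frame: the origin (TCP) lies at the very end of the fingers, on their centre line; the grasp point (between the pads) lies 19 mm behind it; z points along the fingers, y is the line along which they close (so a half turn about z gives the same grasp; the last joint's range is limited). The gripper opens to 85 mm and grips with 20 to 120 N. Pads are 22 mm wide; open, the fingers measure 114 mm over their backs; the gripper's body (76 mm by 85 mm) begins 54 mm behind the grasp point. The pads swing forward as they close: fully open they stand 13 mm farther back than shut.
Start: joints at [-1.226, 0.615, -0.013, 1.423, 0.008, 1.103, -0.04], TCP at [0.236, 0.606, 0.231] pointing down, gripper open.
Joint ranges: [-3.12, 3.12], [-0.3, 2.06], [-1.34, 1.32], [0.26, 2.42], [-1.36, 4.5], [0.01, 1.98], [-2.84, 2.84]. Speed limits (rad/s): [2.79, 2.79, 3.14, 3.14, 3.14, 3.14, 3.14].

## Interface

Orientations are given as a 3x3 rotation matrix whose columns are the frame's x, y, z axes.
In Python, from rig import sensors, snapshot, camera_info, close_job gives the robot as it stands.
- The arm moves only by the shell command python3 -m crank 'ROWS'. ROWS is rows parted by semicolons, their numbers by spaces, 1 to 12 of them, each of 5 numbers: the opening from 0.0 (shut) to 1.0 (fully open), then dx, dy, dz in m, then a turn about the tool's z in rad; each row is the pose to reach, as a shift and turn from the pose commanded when the command began, along the tool's axes at that moment; what a row does not reach only later rows make up. A row lasts 1/8 s, in which the tool goes at most 0.0625 m and 0.188 rad, less where a joint would pass 70% of its speed; a pose out of reach is approached as far as the arm can. The fingers move at their own pace and stop on an object; the grip force is fixed at half the most. Time passes only in rows, so rows that do not move let the fingers close. It prints the time, the measured TCP pose, the force, the opening and the grip force at its end.
- sensors.state(): the state, without advancing time (a new reading comes with each control period).
- snapshot(name): name is "scene" or "top" or "wrist"; returns the picture (400x640x3 uint8, red, green, blue); there is no depth.
- camera_info(name): a dict with "camera_matrix" (3x3 intrinsics, pixels), "R" (3x3) and "t" (3): a world point X has camera coordinates R X + t; the wrist camera has in their place "tool_from_camera" (4x4, takes a point from camera to tool coordinates, whose origin is the TCP and whose axes are the flange's). Camera axes: x right, y down, z forward; pixel columns grow to the right and rows downward; lengths in m; the calibration is good to about 2 mm. A picture is of the moment at which its call begins: read the wrist's pose just before it. camera_info takes no time and is no camera call.
- close_job(): hands the job in; it is judged then, once.
The state is a dict: "clock": time; "joints": joint angles; "joint_vel": joint speeds; "effort": joint torques, N m; "eef_pos": TCP position; "tcp_rot": TCP orientation; "force": force on the tool from outside, world axes, zero at the start; "ft_torque": the same for the moment, N m; "grip_width": opening from 0.0 (shut) to 1.0 (fully open); "finger_force": force on a finger pad.
Only numpy, scipy, OpenCV 4.12 (cv2) and the standard library are available. Lean on these libraries where they do the work, as an engineer would, in place of code of your own. Each camera call takes 0.05 s, during which the arm holds its last target. There are 200 camera calls.

## Task

Open the carver's lockbox. With the knob on its dial turn clockwise at least two full turns and stop at 10; turn anticlockwise, passing 1 once, and stop at 1 the second time; then turn slowly clockwise until the dial stops by itself: the last number is not known, so feel for it and do not force the lock. Then pull the shutter fully open, let go, and leave the other things where they lie.

Things in the scene. Friction and masses are not known exactly. Their poses are not given: they have to be found in the camera images.
- lockbox: grey sheet-steel box, 200 (x) x 320 (y) x 100 mm, fixed to the bench; origin centre of its underside, x to its far side, y to its left, z up; position and yaw vary. The dial lies flat on the left half of its top, the shutter covers the right half. A white pointer on the top, on the far (+x) side of the dial, is the index
- dial_centre (a point): on the dial's axis, on its upper face, 110 mm above the bench, at (0, 85) mm in the lockbox. Black disc, 100 mm across, with twelve white marks like a clock face, longer at 0, 3, 6 and 9, counted clockwise from 0; the knob stands at 0
- dial (a joint): angle of the dial (rad), any number of turns, growing anticlockwise seen from above; at 0 (and every 2 pi) mark 0 and the knob are at the index, towards the lockbox's +x; number n is at the index at n x pi/6 (10: -pi/3, 1: +pi/6, plus whole turns). Stop at 10 and at 1 within 0.13 rad. It starts between -0.9 and 1.6. Turning takes 1 to 4 N at the knob
- index (a point): end of the white pointer beside the dial's far side, at (56, 85) mm in the lockbox, on its top. Inside the lock two loose wheels follow the dial, each after nearly a turn of lost motion, so an overshot number cannot be mended by backing up: begin again with the two turns
- knob (a point): spinner knob, upright aluminium cylinder 16 mm across, 40 mm tall (from 110 to 150 mm above the bench), 40 mm from the dial's axis, turning freely on its own pin, so a hand that holds it can go round without turning; this point lies on its axis, 135 mm above the bench
- bolt: spring bolt inside the box between dial and shutter, a brass peg on it, 6 mm across, shows in a black slot and jumps 8 mm towards the dial when the lock opens: 2.5 to 3.7 rad clockwise from 1, if 10 and 1 were right; the dial then stops dead either way (0.06 rad play). Must not bear over 30 N (24 N on the knob, or 30 N on the locked shutter)
- handle (a point): middle of the shutter's wooden handle: a bar 12 mm (x) x 44 mm (y), 32 mm tall, from 104 to 136 mm above the bench; this point is 122 mm above the bench, at (30, -82) mm in the lockbox when shut
- shutter (a joint): opening of the steel shutter (m): 0 shut, 0.09 fully open, sliding towards the lockbox's -x (the robot's side); about 1.5 N of friction, stays where it is left; held shut by the bolt until the lock opens (2 mm play)
- oilstone: grey sharpening stone, 22 x 90 x 12 mm, lying on the lockbox near its far edge beyond the dial (from 75 mm beyond the dial's centre); bystander, origin centre of underside
- mallet: wooden-handled hammer lying on the bench; bystander
- gouge: wooden-handled carving gouge lying on the bench; bystander
- tape: green tape measure, about 70 x 70 x 34 mm; bystander
- wax: round jar, 70 mm across, 60 mm tall; bystander
- pencils: wooden block with pencils, 90 x 70 mm, 70 mm block, pencils to 160 mm; bystander

How it is judged:
On the way:
1. the combination is dialled and the bolt has sprung back, the shutter still shut (y of bolt in the frame of lockbox above 0.0055 m and value of joint shutter below 0.006 m), for 0.2 s.
At the end, for the whole second after the job is handed in: The lock is open (bolt sprung back), and the shutter is open at least 80 of its 90 mm and at rest (value of joint shutter above 0.08 m and velocity of joint shutter below 0.01 m/s and y of bolt in the frame of lockbox above 0.0055 m); the robot touches nothing.
It fails at once if the bolt is loaded with more than 30 N (the lock is forced) (contact force between bolt and anything else above 30 N).
It fails at once if a bystander is moved by more than 25 mm (distance of any of oilstone, mallet, gouge, tape, wax, pencils from where it was at the start of the episode above 0.025 m).
It also fails if it takes over 72 s, if anything falls off the work surface, if the arm or the gripper's body presses on something with over 40 N, if the wrist force passes 120 N, or if a joint passes its speed limit or range.

## Working session

There is one attempt and no reset: what is moved stays moved. The work goes in short steps, Python scripts to look and compute and a shell command to move; the robot and the scene stay as the last step left them, time stands still between calls to the robot, and variables do not carry over. Pictures are saved under pics/ and viewed, at most 10 in all, crops included, and the job is handed in when it is done.

```bash
mkdir -p pics; ls
python3 - <<'E'
from rig import sensors,snapshot,camera_info
import cv2,numpy as np
np.set_printoptions(precision=4,suppress=True)
s=sensors.state();print(s['eef_pos'],s['tcp_rot'],s['clock'])
for n in('scene','top'):
    cv2.imwrite(f'pics/{n}0.png',snapshot(n)[:,:,::-1]);c=camera_info(n);print(n,c['camera_matrix'],c['R'],c['t'])
print(camera_info('wrist'))
E
```

```text
pics
[0.2359 0.6049 0.2301] [[-0.9317  0.3632 -0.0009]
 [ 0.3632  0.9317 -0.0024]
 [-0.0001 -0.0026 -1.    ]] 0.0
scene [[501.353    0.     318.8676]
 [  0.     501.353  199.2818]
 [  0.       0.       1.    ]] [[-0.0857  0.9963  0.0024]
 [ 0.7933  0.0697 -0.6048]
 [-0.6028 -0.05   -0.7963]] [ 0.0646 -0.3716  1.9526]
top [[518.4974   0.     325.7609]
 [  0.     518.4974 198.6588]
 [  0.       0.       1.    ]] [[ 0.0129 -0.9999 -0.0012]
 [-0.9986 -0.0128 -0.0512]
 [ 0.0512  0.0019 -0.9987]] [0.0017 0.5771 1.3374]
{'camera_matrix': array([[295.4565,   0.    , 320.8722],
       [  0.    , 295.4565, 198.7765],
       [  0.    ,   0.    ,   1.    ]]), 'tool_from_camera': array([[ 0.0003, -0.9513, -0.3083,  0.0796],
       [ 1.    ,  0.0002,  0.0004, -0.0008],
       [-0.0003, -0.3083,  0.9513, -0.1409],
       [ 0.    ,  0.    ,  0.    ,  1.    ]])}
```

View pics/top0.png

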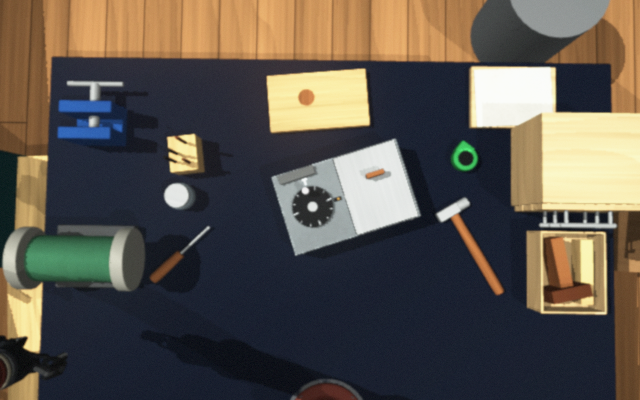

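View pics/scene0.png

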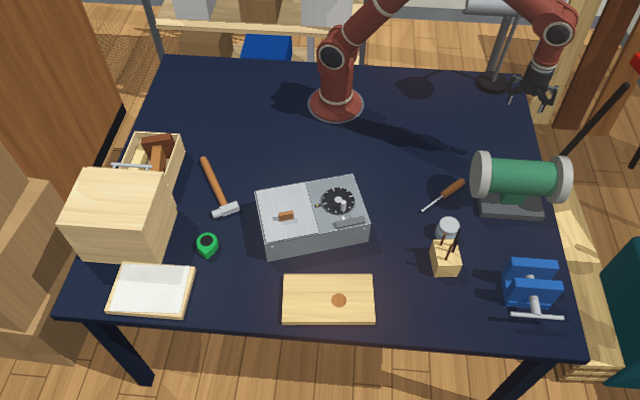

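Top view: the lockbox corners are near (272,178), (397,140), (419,215) and (296,254), with the dial at about (312,207) and the handle at (374,174). I'll zoom in for precision.

Run:
```python
import cv2
t=cv2.imread('pics/top0.png')[130:265,260:430];cv2.imwrite('pics/topz.png',cv2.resize(t,None,fx=4.4,fy=4.4,interpolation=cv2.INTER_CUBIC))
```

```text
(no output)
```

View pics/topz.png

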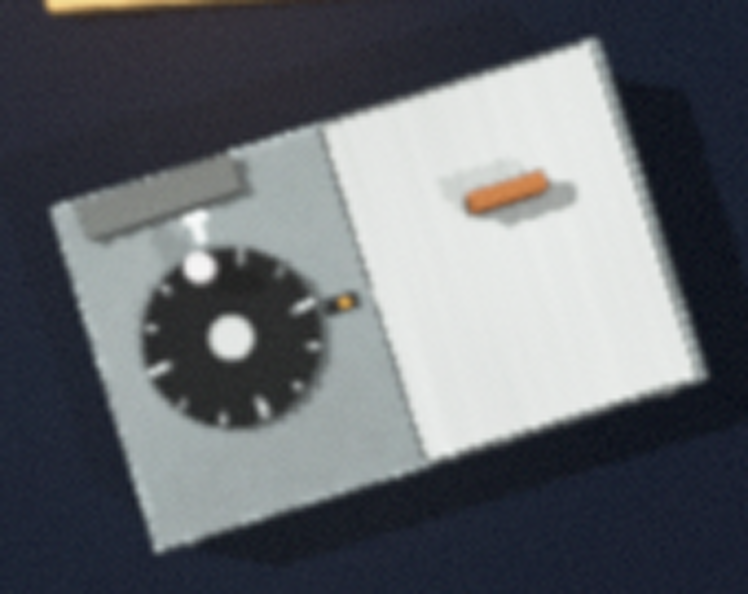

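Crop (scale 4.4, offset 260,130) shows the top corners at (52,205), (598,40), (706,378), (157,550). The hub is at (231,338), knob top (200,268), handle top (506,193), peg (345,302).

```bash
cat > h.py <<'E'
from rig import sensors,snapshot,camera_info
import cv2,numpy as np
np.set_printoptions(precision=4,suppress=True)
def back(n,uv,z):
    c=camera_info(n);K,R,t=[np.array(c[k]) for k in('camera_matrix','R','t')]
    d=R.T@np.linalg.solve(K,np.append(uv,1.));o=-R.T@t
    return o+d*(z-o[2])/d[2]
E
python3 - <<'E'
from h import *
P=lambda u,v,z:back('top',((u+.5)/4.4-.5+260,(v+.5)/4.4-.5+130),z)[:2]
C=np.array([P(*p,.1) for p in[(52,205),(598,40),(706,378),(157,550)]])
L=np.array([[.1,.16],[.1,-.16],[-.1,-.16],[-.1,.16]])
print(C, np.linalg.norm(C[0]-C[1]),np.linalg.norm(C[1]-C[2]))
A=C-C.mean(0);yaw=np.arctan2((L[:,0]*A[:,1]-L[:,1]*A[:,0]).sum(),(L*A).sum())
R=np.array([[np.cos(yaw),-np.sin(yaw)],[np.sin(yaw),np.cos(yaw)]]);o=C.mean(0)
print('o',o,'yaw',yaw)
D=o+R@[0,.085];print('dial',D,'hub',P(231,338,.115),'handle',o+R@[.03,-.082],P(506,193,.136))
k=P(200,268,.15);print('knob',k,'r',np.linalg.norm(k-D),'ang',np.arctan2(*(k-D)[::-1])-yaw)
h=P(231,338,.112);print(R.T@(k-h), R.T@(P(345,302,.1)-o))
print(R.T@(P(160,200,.112)-o))
E
```

```text
[[ 0.626   0.1427]
 [ 0.7224 -0.1606]
 [ 0.5344 -0.2216]
 [ 0.4356  0.0812]] 0.3182279088727361 0.19759384817557796
o [ 0.5796 -0.0396] yaw 0.31201117869456974
dial [0.5535 0.0413] hub [0.5527 0.0416] handle [ 0.6333 -0.1084] [ 0.6323 -0.1066]
knob [0.5886 0.0577] r 0.03872527983522108 ang 0.12408932250689575
[0.039  0.0043] [0.0004 0.0194]
[0.0838 0.1006]
```

```bash
python3 -m crank '1 -.10 -.175 -.08 -.2; 1 -.10 -.175 -.08 -.4; 1 -.10 -.175 -.08 -.6; 1 -.10 -.175 -.08 -.684; 1 -.528 -.381 -.05 -.684; 1 -.528 -.381 -.05 -.684; 1 -.528 -.381 -.05 -.684; 1 -.528 -.381 -.05 -.684; 1 -.528 -.381 -.05 -.684; 1 -.528 -.381 -.05 -.684; 1 -.528 -.381 -.02 -.684; 1 -.528 -.381 -.02 -.684'
python3 - <<'E'
from h import *
s=sensors.state();print(s['eef_pos'],s['tcp_rot'],s['clock'],s['joints'],s['force'])
cv2.imwrite('pics/w1.png',snapshot('wrist')[:,:,::-1])
E
```

```text
clock: 1.6
eef_pos: [0.5906, 0.0556, 0.2499]
tcp_rot: [[-0.953, -0.304, -0.001], [-0.304, 0.953, -0.001], [0.002, -0.001, -1.0]]
force: [0.3, 0.5, -0.6]
grip_width: 1.002
finger_force: 0.0
[0.5906 0.0556 0.2499] [[-0.9526 -0.3043 -0.0013]
 [-0.3043  0.9526 -0.0014]
 [ 0.0017 -0.0009 -1.    ]] 1.6 [-0.1356  0.5081  0.0068  1.5689 -0.0024  1.066   1.7515] [ 0.3216  0.547  -0.6041]
```

View pics/w1.png

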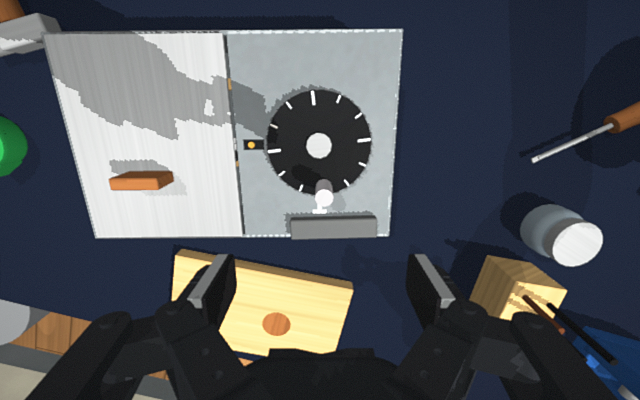

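Wrist view: the knob top is at (324,198), hub (319,146), peg (251,145) and handle top (141,180). The approach area is clear.

```bash
cat >> h.py <<'E'
def wback(uv,z,s):
    c=camera_info('wrist');T=np.array(c['tool_from_camera']);R=np.array(s['tcp_rot']);p=np.array(s['eef_pos'])
    d=R@T[:3,:3]@np.linalg.solve(np.array(c['camera_matrix']),np.append(uv,1.));o=p+R@T[:3,3]
    return o+d*(z-o[2])/d[2]
E
python3 - <<'E'
from h import *
s=sensors.state()
k=wback((324,198),.15,s);h=wback((319,146),.113,s);print(k,h,k-h,np.linalg.norm((k-h)[:2]),np.arctan2(k[1]-h[1],k[0]-h[0]))
for uv in[(44,31),(402,29),(388,236),(96,238)]:print(wback(uv,.1,s))
print(np.array(s['tcp_rot']).T@(k-s['eef_pos']))
print('handle',wback((141,180),.136,s))
E
```

```text
[0.5887 0.05   0.15  ] [0.5531 0.034  0.113 ] [0.0357 0.0159 0.037 ] 0.03905793016084172 0.4199831898058966
[ 0.5312 -0.2238  0.1   ]
[0.4373 0.0732 0.1   ]
[0.6239 0.1329 0.1   ]
[ 0.7203 -0.1655  0.1   ]
[0.0034 0.0025 0.0974]
handle [ 0.6254 -0.1078  0.136 ]
```

```bash
python3 -m crank '1 0 0 .05 0; 1 0 0 .08 0; 1 0 0 .08 0;1 0 0 .08 0'
python3 - <<'E'
from h import *
s=sensors.state();print(s['eef_pos'],s['tcp_rot'],s['joint_vel'])
cv2.imwrite('pics/w2.png',snapshot('wrist')[:,:,::-1])
E
```

```text
clock: 2.15
eef_pos: [0.5904, 0.0591, 0.1725]
tcp_rot: [[-0.952, -0.307, 0.002], [-0.307, 0.952, 0.0], [-0.002, -0.0, -1.0]]
force: [0.6, 0.5, 0.8]
grip_width: 0.997
finger_force: 0.0
[0.5904 0.0591 0.1725] [[-0.9516 -0.3074  0.0021]
 [-0.3074  0.9516  0.0003]
 [-0.002  -0.0004 -1.    ]] [-0.0003 -0.0183  0.0009 -0.0155  0.0019 -0.0046 -0.0004]
```

View pics/w2.png

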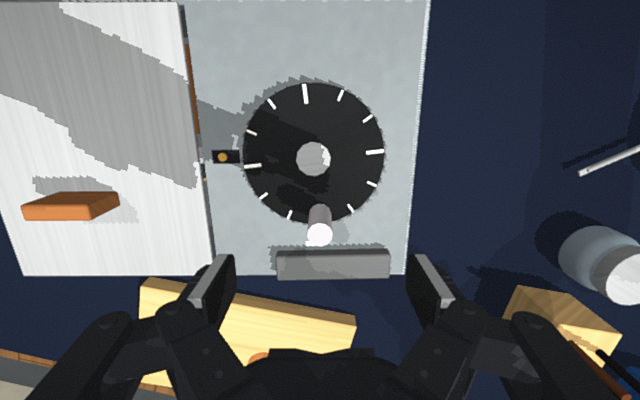

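Knob top is at (319,234), midway between the fingers (about 235 and 407). The hub is at (314,159).

Run:
```python
from h import *
s=sensors.state()
k=wback((319,234),.15,s);h=wback((314,159),.113,s);print(k,h,np.linalg.norm((k-h)[:2]),np.arctan2(k[1]-h[1],k[0]-h[0]))
a,b=wback((430,0),.1,s),wback((405,276),.1,s);print(a,b,np.arctan2(*(b-a)[1::-1]))
print(np.array(s['tcp_rot']).T@(k-s['eef_pos']))
```

```text
[0.5871 0.0564 0.15  ] [0.5511 0.041  0.113 ] 0.03916975545530556 0.40373564793063305
[0.436  0.0803 0.1   ] [0.6238 0.1431 0.1   ] 0.32285694212469074
[ 0.0044 -0.0014  0.023 ]
```

```bash
python3 -m crank '1 .0025 -.001 .025 0; 1 .0025 -.001 .05 0; 1 .0025 -.001 .05 0; 0 .0025 -.001 .05 0; 0 .0025 -.001 .05 0; 0 .0025 -.001 .05 0; 0 .0025 -.001 .05 0; 0 .0025 -.001 .05 0'; python3 -c "
from h import *
s=sensors.state();print(s['eef_pos'],s['force'],s['ft_torque'],s['joints'])
"
```

```text
clock: 3.2
eef_pos: [0.5878, 0.0572, 0.1219]
tcp_rot: [[-0.952, -0.307, 0.001], [-0.307, 0.952, 0.0], [-0.001, -0.0, -1.0]]
force: [-1.3, 0.2, 4.1]
grip_width: 0.172
finger_force: 58.5
[0.5878 0.0572 0.1219] [-1.3361  0.2137  4.0908] [-0.009   0.1472  0.0403] [-0.1343  0.6453  0.0006  1.7266 -0.0005  0.769   1.7496]
```

```bash
python3 -m crank '0 -.0002 -.0042 0 0; 0 .0052 -.0242 0 0; 0 .0198 -.0388 0 0; 0 .0398 -.0442 0 0; 0 .0398 -.0442 0 0'; python3 -c "
from h import *
s=sensors.state();print(s['eef_pos'],s['force'],s['ft_torque'])
d=np.array([[ .952,.307],[-.307,.952]])@(np.array(s['eef_pos'])[:2]-[.552,.0412]);print(d,np.hypot(*d),np.arctan2(d[1],d[0]))
"
```

```text
clock: 3.82
eef_pos: [0.5605, 0.0015, 0.1219]
tcp_rot: [[-0.952, -0.305, -0.004], [-0.305, 0.952, 0.0], [0.004, 0.001, -1.0]]
force: [-3.5, 1.2, 7.7]
grip_width: 0.165
finger_force: 59.5
[0.5605 0.0015 0.1219] [-3.4891  1.1652  7.7448] [0.4292 0.5575 0.0232]
[-0.0041 -0.0404] 0.0405936873078004 -1.670997235058577
```

```bash
cat > c.py <<'E'
from h import *
s=sensors.state();print(s['eef_pos'],s['force'])
d=np.array([[ .952,.307],[-.307,.952]])@(np.array(s['eef_pos'])[:2]-[.552,.0412]);print(d,np.hypot(*d),np.arctan2(d[1],d[0]))
E
python3 -m crank '0 .02 .0054 0 0; 0 .0346 .02 0 0; 0 .04 .04 0 0; 0 .0346 .06 0 0; 0 .02 .0746 0 0; 0 0 .08 0 0; 0 0 .08 0 0';python3 c.py;  python3 -m crank '0 .02 -.0054 0 0; 0 .02 -.0054 0 0'|grep force; python3 c.py
```

```text
clock: 4.7
eef_pos: [0.5404, 0.0791, 0.1219]
tcp_rot: [[-0.952, -0.308, 0.003], [-0.308, 0.952, -0.001], [-0.002, -0.002, -1.0]]
force: [2.1, 0.9, 4.4]
grip_width: 0.164
finger_force: 59.9
[0.5404 0.0791 0.1219] [2.0828 0.9273 4.4013]
[0.0005 0.0396] 0.03961215933961674 1.5570535234925689
force: [-0.8, -2.1, 8.6]
finger_force: 60.3
[0.5205 0.0661 0.1219] [-0.8108 -2.1014  8.6083]
[-0.0224  0.0334] 0.04018024361633016 2.161476138650282
```

```bash
python3 -m crank '0 -.02 .0054 0 0; 0 -.04 0 0 0; 0 -.0546 -.0146 0 0; 0 -.06 -.0346 0 0; 0 -.0546 -.0546 0 0; 0 -.04 -.0692 0 0; 0 -.02 -.0746 0 0; 0 0 -.0692 0 0; 0 .0146 -.0546 0 0; 0 .02 -.0346 0 0; 0 .0146 -.0146 0 0; 0 0 0 0 0'|grep -E 'clock|force|rot'; python3 c.py
```

```text
clock: 6.45
tcp_rot: [[-0.952, -0.305, -0.006], [-0.305, 0.952, -0.006], [0.007, -0.004, -1.0]]
force: [-1.1, -5.6, 9.2]
finger_force: 60.5
[0.5189 0.0642 0.1218] [-1.0854 -5.6421  9.1931]
[-0.0245  0.032 ] 0.04032310243730198 2.223255918978428
```

```bash
python3 -m crank '0 -.02 .0054 0 0; 0 -.04 0 0 0; 0 -.0546 -.0146 0 0; 0 -.06 -.0346 0 0; 0 -.0546 -.0546 0 0; 0 -.04 -.0692 0 0; 0 -.02 -.0746 0 0; 0 0 -.0692 0 0; 0 .0146 -.0546 0 0; 0 .02 -.0346 0 0; 0 .0146 -.0146 0 0; 0 0 0 0 0'|grep -E 'clock|force|rot'; python3 c.py;  python3 -m crank '0 -.02 .0054 0 0; 0 -.04 0 0 0; 0 -.0546 -.0146 0 0; 0 -.06 -.0346 0 0; 0 -.0546 -.0546 0 0; 0 -.0546 -.0546 0 0;  0 -.0546 -.0546 0 0'|grep -E 'clock|force|rot'; python3 c.py
```

```text
clock: 7.95
tcp_rot: [[-0.952, -0.305, -0.006], [-0.305, 0.952, -0.006], [0.007, -0.004, -1.0]]
force: [-1.2, -6.6, 9.5]
finger_force: 60.5
[0.5189 0.0642 0.1218] [-1.1871 -6.5782  9.4988]
[-0.0245  0.032 ] 0.04032082306510671 2.22312492475323
clock: 8.82
tcp_rot: [[-0.952, -0.306, 0.001], [-0.306, 0.952, -0.001], [-0.0, -0.001, -1.0]]
force: [0.4, -0.1, 5.5]
finger_force: 60.1
[0.5904 0.0317 0.1219] [ 0.4327 -0.1218  5.4967]
[ 0.0336 -0.0208] 0.03952955402714802 -0.555210748070326
```

```bash
python3 -m crank '0 .0063 -.0083 0 0; 0 .0105 -.0114 0 0; 0 .013 -.0134 0 0; 0 .013 -.0134 0 0; 0 .013 -.0134 0 0'|grep -E 'clock|force|rot'; python3 c.py
python3 - <<'E'
from h import *
i=snapshot('wrist')[:,:,::-1];cv2.imwrite('pics/w3.png',cv2.resize(i[60:330,160:500],None,fx=2,fy=2))
E
```

```text
clock: 9.45
tcp_rot: [[-0.951, -0.308, 0.004], [-0.308, 0.951, 0.001], [-0.004, -0.0, -1.0]]
force: [4.6, 3.6, 3.7]
finger_force: 59.8
[0.5836 0.017  0.122 ] [4.5907 3.5556 3.6958]
[ 0.0227 -0.0328] 0.039856299869625744 -0.9656763718503406
```

View pics/w3.png

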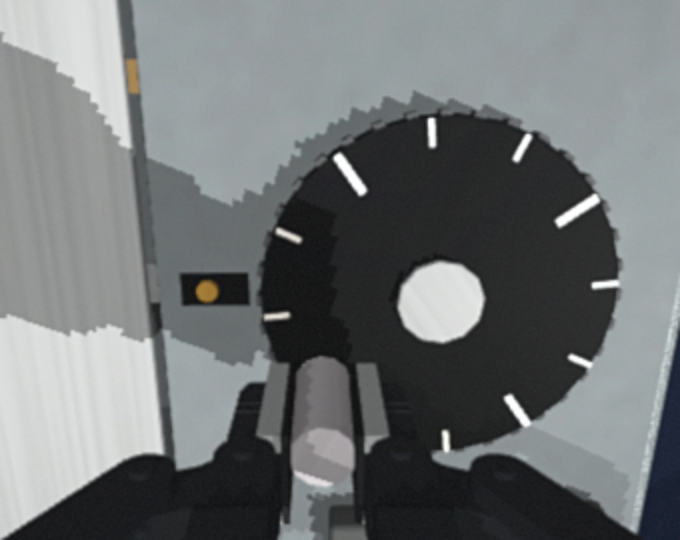

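The marks are visible: long ones at crop (350,174), (577,210), (517,410). I'll compute the dial angle from them.

```bash
cat > m.py <<'E'
from h import *
import sys
def dial(pts,s,off=(160,60)):
    W=np.array([wback((u/2+off[0],v/2+off[1]),.11,s)[:2] for u,v in pts]);
    A=np.c_[2*W,np.ones(len(W))];c=np.linalg.lstsq(A,(W**2).sum(1),rcond=None)[0][:2]
    a=np.arctan2(*(W-c).T[::-1])-.312
    q=np.pi/6;r=np.angle(np.exp(12j*a).mean())/12
    print('centre',c,'r',np.linalg.norm(W-c,axis=1),'\nresidue mod 30deg',r,'angles',a)
E
python3 - <<'E'
from m import *
s=sensors.state()
dial([(350,174),(577,210),(517,410),(432,132),(522,147),(605,285),(580,361),(445,440),(289,235),(277,316)],s)
print(wback((440/2+160,302/2+60),.113,s))
E
```

```text
centre [0.551 0.04 ] r [0.0426 0.0428 0.0426 0.0452 0.0452 0.0453 0.0454 0.0449 0.0449 0.0449] 
residue mod 30deg 0.10350005214627361 angles [-2.5133  2.199   0.6301 -3.0401  2.7216  1.6674  1.1499  0.104  -1.9912
 -1.4631]
[0.5506 0.0396 0.113 ]
```

```bash
python3 -m crank '0 .0016 -.001 0 0; 0 .0031 -.0018 0 0; 0 .0031 -.0018 0 0; 0 .0031 -.0018 0 0'|grep -E 'clock|force|rot'; python3 c.py
```

```text
clock: 10.0
tcp_rot: [[-0.952, -0.307, 0.003], [-0.307, 0.952, 0.0], [-0.003, -0.001, -1.0]]
force: [5.1, 2.4, 5.4]
finger_force: 60.0
[0.5807 0.0135 0.1219] [5.1255 2.3783 5.3594]
[ 0.0188 -0.0352] 0.039934793179910964 -1.0801239047073727
```

```bash
python3 -m crank '0 -.0161 .0152 0 0; 0 -.0215 .0352 0 0; 0 -.0161 .0552 0 0; 0 -.0015 .0698 0 0; 0 .0185 .0752 0 0; 0 .0385 .0698 0 0; 0 .0531 .0552 0 0; 0 .0585 .0352 0 0; 0 .0531 .0152 0 0; 0 .0385 .0006 0 0; 0 .0185 -.0048 0 0; 0 -.0015 .0006 0 0'|grep -E 'clock|force|rot'; python3 c.py; python3 -m crank '0 -.0146 .0146 0 0; 0 -.02 .0346 0 0; 0 -.0186 .045 0 0; 0 -.0176 .0483 0 0; 0 -.0176 .0483 0 0; 0 -.0176 .0483 0 0'|grep -E 'clock|force|rot'; python3 c.py;python3 - <<'E'
from h import *
i=snapshot('wrist')[:,:,::-1];cv2.imwrite('pics/w4.png',cv2.resize(i[60:330,160:500],None,fx=2,fy=2))
E
```

```text
clock: 11.5
tcp_rot: [[-0.953, -0.304, -0.009], [-0.304, 0.953, -0.005], [0.01, -0.002, -1.0]]
force: [-5.2, -0.8, 14.2]
finger_force: 61.0
[0.5775 0.0101 0.1218] [-5.21   -0.8201 14.1729]
[ 0.0147 -0.0374] 0.04018311475843057 -1.1963985071308714
clock: 12.25
tcp_rot: [[-0.952, -0.306, 0.002], [-0.306, 0.952, -0.002], [-0.002, -0.002, -1.0]]
force: [3.6, 0.5, 5.8]
finger_force: 60.1
[0.5837 0.064  0.1219] [3.5803 0.4568 5.7617]
[0.0372 0.0119] 0.039066901931113375 0.3106599348149923
```

View pics/w4.png

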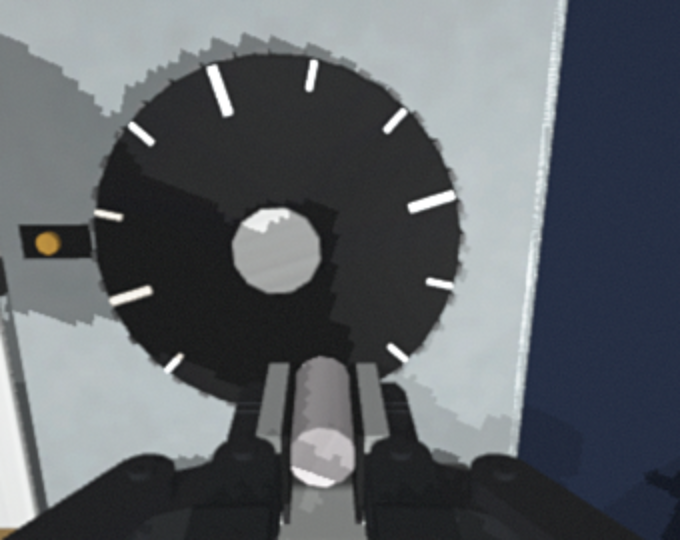

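Long marks are at crop (220,91), (432,202), (131,296).

Run:
```python
from m import *
s=sensors.state()
dial([(220,91),(432,202),(131,296),(312,76),(395,121),(141,134),(109,215),(174,363),(440,284),(398,353)],s)
a,b=wback((568/2+160,60),.1,s),wback((517/2+160,450/2+60),.1,s);print('edge yaw',np.arctan2(*(b-a)[1::-1]))
```

```text
centre [0.5513 0.0408] r [0.0429 0.0426 0.0427 0.0453 0.0451 0.0455 0.0452 0.045  0.045  0.0449] 
residue mod 30deg -0.21176462332537174 angles [-2.8268  1.8849 -1.2639 -3.3508  2.4114 -2.3054 -1.788  -0.7417  1.36
  0.8374]
edge yaw 0.3164493144826722
```

```bash
python3 -m crank '0 .0016 .0037 0 0; 0 .003 .0062 0 0; 0 .0036 .0074 0 0; 0 .0036 .0074 0 0; 0 .0036 .0074 0 0'|grep -E 'clock|force|rot'; python3 c.py
```

```text
clock: 12.92
tcp_rot: [[-0.952, -0.306, 0.003], [-0.306, 0.952, -0.001], [-0.002, -0.002, -1.0]]
force: [4.2, 0.2, 6.3]
finger_force: 60.1
[0.5783 0.07   0.1219] [4.1535 0.1955 6.3033]
[0.0339 0.0194] 0.039044155914476186 0.5190412799889021
```

```bash
cat > g.py <<'E'
# guard: exits 1 when the dial resists the clockwise turn
from h import *
import sys
s=sensors.state();R=np.array([[.952,.307],[-.307,.952]])
d=R@(np.array(s['eef_pos'])[:2]-[.5517,.041]);f=R@np.array(s['force'])[:2]
a=np.arctan2(d[1],d[0]);r=-f@[np.sin(a),-np.cos(a)]
print('ang %.3f r %.4f resist %.1f |f| %.1f t %.2f'%(a,np.hypot(*d),r,np.hypot(*f),s['clock']))
sys.exit(r>9 or np.hypot(*f)>14)
E
python3 -m crank '0 -.0046 -.0107 0 0; 0 -.006 -.0211 0 0; 0 -.0036 -.0348 0 0; 0 .0034 -.0468 0 0; 0 .014 -.0557 0 0; 0 .0271 -.0605 0 0; 0 .0375 -.0609 0 0; 0 .0375 -.0609 0 0; 0 .0375 -.0609 0 0' >/dev/null; python3 g.py; python3 -m crank '0 .0014 .0001 0 0; 0 .0028 .0003 0 0' >/dev/null; python3 g.py;  python3 -m crank '0 .0014 .0003 0 0; 0 .0026 .0006 0 0' >/dev/null; python3 g.py
```

```text
ang -1.728 r 0.0404 resist -0.8 |f| 1.3 t 14.05
ang -1.745 r 0.0404 resist 3.5 |f| 3.8 t 14.30
ang -1.798 r 0.0404 resist 4.0 |f| 4.2 t 14.55False
False
False
```

```bash
sed -i 's/sys.exit(\(.*\))$/sys.exit(int(\1))/' g.py
python3 -m crank '0 .001 .0002 0 0; 0 .002 .0005 0 0' >/dev/null; python3 g.py &&
python3 -m crank '0 .001 .0003 0 0; 0 .002 .0006 0 0' >/dev/null && python3 g.py &&
python3 -m crank '0 .001 .0003 0 0; 0 .002 .0007 0 0' >/dev/null && python3 g.py &&
python3 -m crank '0 .001 .0004 0 0; 0 .0019 .0008 0 0' >/dev/null && python3 g.py &&
python3 -m crank '0 .001 .0004 0 0; 0 .0019 .0009 0 0' >/dev/null && python3 g.py &&
python3 -m crank '0 .0009 .0005 0 0; 0 .0018 .001 0 0' >/dev/null && python3 g.py &&
python3 -m crank '0 .0009 .0005 0 0; 0 .0018 .0011 0 0' >/dev/null && python3 g.py &&
python3 -m crank '0 .0009 .0006 0 0; 0 .0017 .0012 0 0' >/dev/null && python3 g.py &&
python3 -m crank '0 .0008 .0006 0 0; 0 .0016 .0013 0 0' >/dev/null && python3 g.py &&
python3 -m crank '0 .0008 .0007 0 0; 0 .0016 .0014 0 0' >/dev/null && python3 g.py &&
python3 -m crank '0 .0008 .0007 0 0; 0 .0015 .0015 0 0' >/dev/null && python3 g.py &&
python3 -m crank '0 .0007 .0008 0 0; 0 .0014 .0015 0 0' >/dev/null && python3 g.py
```

```text
ang -1.844 r 0.0404 resist 3.5 |f| 3.9 t 14.80
ang -1.906 r 0.0404 resist 3.0 |f| 3.2 t 15.05
ang -1.958 r 0.0405 resist 2.8 |f| 3.0 t 15.30
ang -2.005 r 0.0405 resist 2.2 |f| 2.9 t 15.55
ang -2.052 r 0.0405 resist 4.2 |f| 4.4 t 15.80
ang -2.098 r 0.0405 resist 4.0 |f| 4.7 t 16.05
ang -2.148 r 0.0405 resist 4.1 |f| 4.2 t 16.30
ang -2.207 r 0.0406 resist 4.0 |f| 4.6 t 16.55
ang -2.253 r 0.0406 resist 3.6 |f| 4.7 t 16.80
ang -2.300 r 0.0406 resist 3.4 |f| 4.1 t 17.05
ang -2.365 r 0.0406 resist 3.0 |f| 3.9 t 17.30
ang -2.382 r 0.0405 resist 5.9 |f| 6.6 t 17.55
```

```bash
python3 -m crank '0 .0007 .0008 0 0; 0 .0013 .0016 0 0' >/dev/null && python3 g.py
python3 - <<'E'
from h import *
i=snapshot('wrist')[:,:,::-1];cv2.imwrite('pics/w5.png',cv2.resize(i[20:330,60:500],None,fx=1.8,fy=1.8))
E
```

```text
ang -2.406 r 0.0406 resist 6.9 |f| 7.6 t 17.80
```

View pics/w5.png

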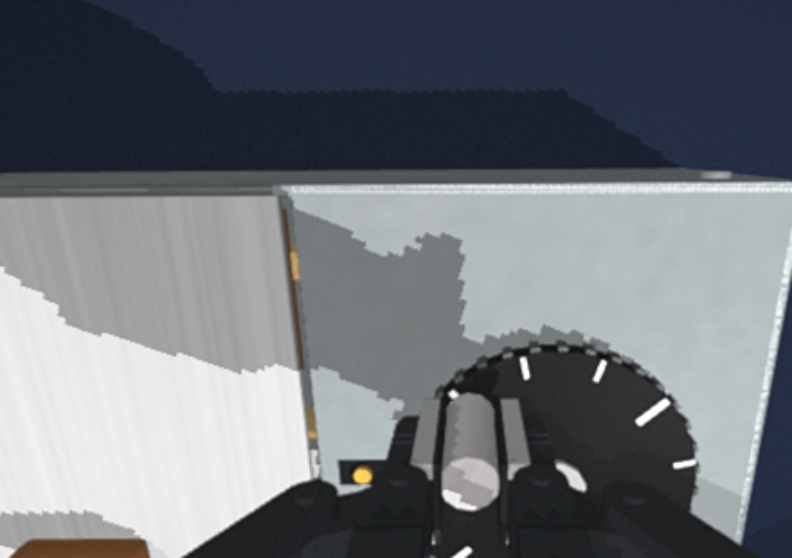

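The peg is still at the same place in its slot (about 12 px from the slot's left end), so the bolt hasn't sprung. I'll carry on gently.

```bash
python3 -m crank '0 .0006 .0008 0 0; 0 .0012 .0016 0 0' >/dev/null && python3 g.py &&
python3 -m crank '0 .0006 .0009 0 0; 0 .0011 .0017 0 0' >/dev/null && python3 g.py &&
python3 -m crank '0 .0005 .0009 0 0; 0 .001 .0018 0 0' >/dev/null && python3 g.py; python3 -m crank '0 0 0 0 0' ; python3 g.py
```

```text
ang -2.506 r 0.0406 resist 2.8 |f| 3.8 t 18.10
ang -2.561 r 0.0406 resist 1.1 |f| 3.5 t 18.35
ang -2.627 r 0.0406 resist 1.2 |f| 3.1 t 18.60
clock: 18.73
eef_pos: [0.5241, 0.0112, 0.1218]
tcp_rot: [[-0.952, -0.307, -0.0], [-0.307, 0.952, -0.0], [0.0, -0.0, -1.0]]
force: [3.0, 0.7, 8.2]
grip_width: 0.166
finger_force: 60.4
ang -2.630 r 0.0406 resist 1.7 |f| 3.0 t 18.73
```

```bash
python3 -m crank '0 .0005 .0009 0 0; 0 .001 .0019 0 0' >/dev/null && python3 g.py &&
python3 -m crank '0 .0005 .0009 0 0; 0 .0009 .0019 0 0' >/dev/null && python3 g.py &&
python3 -m crank '0 .0004 .001 0 0; 0 .0008 .0019 0 0' >/dev/null && python3 g.py &&
python3 -m crank '0 .0004 .001 0 0; 0 .0007 .002 0 0' >/dev/null && python3 g.py &&
python3 -m crank '0 .0003 .001 0 0; 0 .0006 .002 0 0' >/dev/null && python3 g.py &&
python3 -m crank '0 .0003 .001 0 0; 0 .0005 .002 0 0' >/dev/null && python3 g.py &&
python3 -m crank '0 .0002 .001 0 0; 0 .0004 .002 0 0' >/dev/null && python3 g.py &&
python3 -m crank '0 .0001 .001 0 0; 0 .0003 .0021 0 0' >/dev/null && python3 g.py &&
python3 -m crank '0 .0001 .001 0 0; 0 .0001 .0021 0 0' >/dev/null && python3 g.py
```

```text
ang -2.673 r 0.0406 resist 1.6 |f| 2.6 t 18.98
ang -2.723 r 0.0406 resist 1.3 |f| 3.1 t 19.23
ang -2.762 r 0.0406 resist 3.0 |f| 4.0 t 19.48
ang -2.775 r 0.0406 resist 4.7 |f| 5.8 t 19.73
ang -2.788 r 0.0405 resist 7.4 |f| 8.1 t 19.98
ang -2.799 r 0.0405 resist 11.2 |f| 11.6 t 20.23
```

```bash
python3 -m crank '0 -.001 -.004 0 0; 0 -.001 -.004 0 0' >/dev/null ; python3 g.py
python3 - <<'E'
from h import *
i=snapshot('wrist')[:,:,::-1];cv2.imwrite('pics/w6.png',cv2.resize(i[200:360,180:400],None,fx=3,fy=3))
i=snapshot('top')[:,:,::-1];cv2.imwrite('pics/t6.png',i)
E
```

```text
ang -2.772 r 0.0406 resist 3.9 |f| 5.3 t 20.48
```

View pics/w6.png

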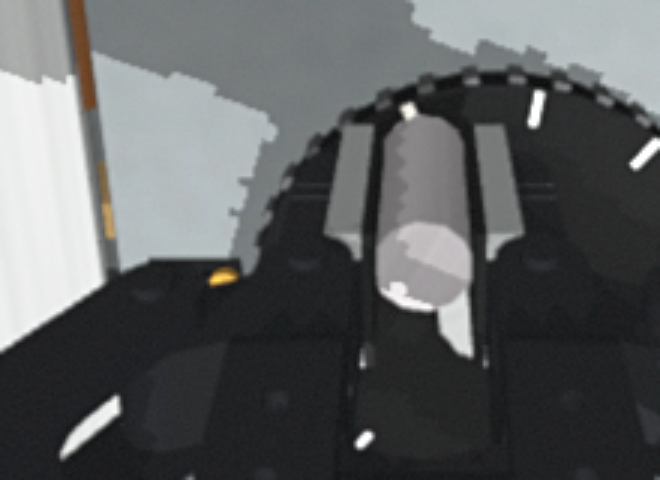

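The peg now sits at the dial end of its slot, at (223,275) with the slot spanning about 148–240, so the bolt has sprung. I'll release the knob and rise.

```bash
python3 -m crank '1 0 0 0 0; 1 0 0 0 0; 1 0 0 0 0;1 0 0 0 0; 1 0 0 -.06 0; 1 0 0 -.08 0; 1 0 0 -.08 0; 1 0 0 -.08 0'; python3 -c "
from h import *
s=sensors.state();print(np.array(s['tcp_rot']).T@(np.array([.6316,-.1083,.112])-s['eef_pos']))"
```

```text
clock: 21.58
eef_pos: [0.5172, 0.0177, 0.2001]
tcp_rot: [[-0.952, -0.307, -0.003], [-0.307, 0.952, -0.0], [0.003, 0.001, -1.0]]
force: [-0.6, -0.2, -0.1]
grip_width: 1.002
finger_force: 0.0
[-0.0704 -0.1551  0.0878]
```

```bash
python3 -m crank '1 -.0704 -.155 0 0; 1 -.0704 -.155 0 0; 1 -.0704 -.155 0 0; 1 -.0704 -.155 0 0; 1 -.0704 -.155 .04 0; 1 -.0704 -.155 .085 0; 1 -.0704 -.155 .085 0; 0 -.0704 -.155 .085 0; 0 -.0704 -.155 .085 0; 0 -.0704 -.155 .085 0; 0 -.0704 -.155 .085 0'
python3 - <<'E'
from h import *
i=snapshot('wrist')[:,:,::-1];cv2.imwrite('pics/w7.png',i)
E
```

```text
clock: 22.95
eef_pos: [0.6341, -0.1081, 0.1188]
tcp_rot: [[-0.952, -0.307, 0.004], [-0.307, 0.952, -0.0], [-0.003, -0.001, -1.0]]
force: [-2.7, 1.0, 5.8]
grip_width: 0.498
finger_force: 61.6
```

Grip width is .498, which matches the 44 mm handle. I'll test with a small pull first.

```bash
python3 -m crank '0 .002 0 0 0; 0 .004 0 0 0; 0 .006 0 0 0; 0 .006 0 0 0' | grep -E 'clock|eef|force'
```

```text
clock: 23.5
eef_pos: [0.6293, -0.1097, 0.1188]
force: [0.6, 1.6, 6.7]
finger_force: 61.7
```

It slides freely, so I'll pull the rest.

```bash
python3 -m crank '0 .015 0 0 0; 0 .03 0 0 0; 0 .045 0 0 0; 0 .06 0 0 0; 0 .072 0 0 0; 0 .08 0 0 0; 0 .084 0 0 0; 0 .086 0 0 0; 0 .086 0 0 0' | grep -E 'clock|eef|force'
```

```text
clock: 24.62
eef_pos: [0.5486, -0.1362, 0.1187]
force: [2.7, 1.0, 6.6]
finger_force: 61.9
```

```bash
python3 -m crank '1 0 0 0 0; 1 0 0 0 0; 1 0 0 0 0; 1 0 0 0 0; 1 0 0 -.06 0; 1 0 0 -.12 0; 1 0 0 -.12 0; 1 0 0 -.12 0' | grep -E 'clock|eef|force|grip'
python3 - <<'E'
from h import *
a=snapshot('top')[:,:,::-1];b=snapshot('scene')[:,:,::-1]
c=lambda i,x,y,w,h,f:cv2.resize(i[y:y+h,x:x+w],None,fx=f,fy=f)
cv2.imwrite('pics/end.png',np.vstack([cv2.resize(a[100:310,130:530],(640,336)),cv2.resize(b[150:310,160:480],(640,320))])[:600])
E
```

```text
clock: 25.62
eef_pos: [0.5448, -0.1363, 0.2359]
force: [0.2, -0.4, -0.8]
grip_width: 1.002
finger_force: 0.0
```

View pics/end.png

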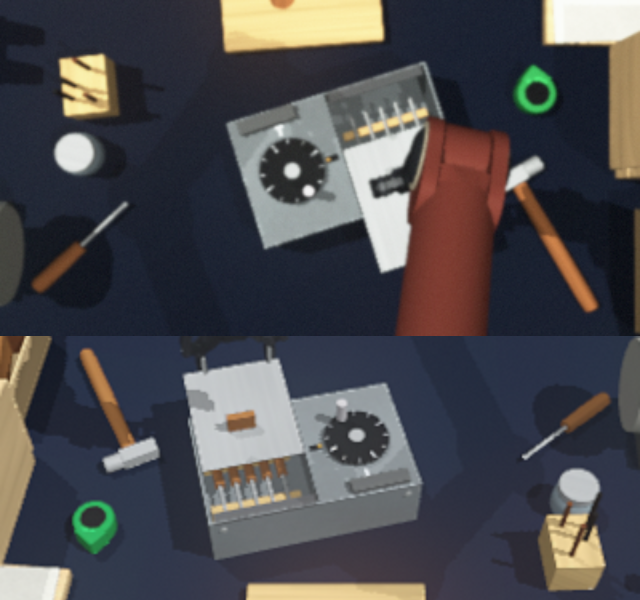

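The shutter is fully open with the carving tools showing, the handle is free, and the bystanders lie where they were.

```bash
python3 -c "
from rig import close_job
print(close_job())"
```

```text
the job is handed in; nothing more can be done
None
```

The lockbox is open: the combination was dialled, the bolt sprang, and the shutter was pulled about 90 mm by the arm's own position reading. The gripper let go, the other things look unmoved, and the job was handed in at about 26 s; no verdict came back.

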